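Set and clamp the end stop on the cylinder jig

TASK

Lay the longer of the two loose air cylinders in the nest of the setting jig, with its wide square flange in the gap next to the end block and its rod pointing at the sliding stop. Then push the sliding stop up until the cylinder is held snugly, with no gap, between the end block and the stop, and flip the cam lever right over until it lies flat, so that the stop is clamped there. Leave the shorter cylinder and the spanner where they are.

Things in the scene. Friction and masses are not known exactly. Their poses are not given: they have to be found in the camera images.
- jig: Setting jig, fixed to the bench: aluminium plate 180 mm (x) by 390 mm (y), 12 mm thick. Along its centre line (x = 0) are a nest at the +y end (floor 22 mm above the bench, y = 30 to 180 mm) and a rail at the -y end with the sliding stop. Origin: on the bench under the plate; z up. Heights in all these notes are above the bench
- long_cyl_center (a point): The longer air cylinder, about 0.36 kg, 150 mm overall, lying z up left or right of the jig: aluminium box body 36 mm wide, 40 mm high, along its y; at +y a flange 60 wide, 14 thick, 40 mm high; at -y a rod, diameter 16, 26 mm long. Point: on the centre line, 20 mm above the underside, 62 mm from the flange's outer face, 88 mm from the rod's tip
- long_cyl_rod_tip (a point): Tip of the longer cylinder's rod, on its centre line, 20 mm above the underside; axes as of the cylinder
- short_cyl_center (a point): The shorter loose air cylinder, not to be used or moved: the same shape, 110 mm over all. This point: on the centre line, 20 mm up, 42 mm from the flange's outer face (+y) and 68 mm from the rod's tip (-y)
- wrench: Open-ended steel spanner, 170 mm long, lying in front of the jig, not to be moved; origin at its middle, on the bench
- stop (a joint): Place of the sliding stop on its rail, m: 0 at the -y end, grows towards the nest (jig's +y), at most 0.14; its face is at jig y = value - 0.100 m; starts at 0.01 to 0.08. Slides with about 2.5 N friction; held by the cam once the lever is over. A steel carriage 64 mm (x) by 60 mm (y), top 56 mm high, with a nose in front (+y)
- stop_face (a point): Centre of the front face of the stop's nose (24 mm wide, 20 mm high), 42 mm above the bench, which meets the rod's tip; axes parallel to the jig's, +y towards the nest
- thumb_plate (a point): Middle of the top edge of the upright aluminium thumb plate at the rear of the stop, for pushing or pinching: 36 mm wide (x), 10 mm thick (y), 116 mm above the bench, free for the top 50 mm; it lies 80 mm behind (-y of) stop_face
- lever (a joint): Cam lever on the stop, rad: 0 = open, leaning 0.52 back from upright to the jig's +x; 0.52 upright; 2.09 = limit, level, pointing to the jig's -x: clamped. Turns about an axis along the jig's y, stays where left, needs about 3 N at its tip, and up to 10 N from 1.6 rad on, where the cam bites. Starts at 0 to 0.4
- lever_tip (a point): End of the black lever, 80 mm from the hinge axis; the lever is 18 to 24 mm wide (jig's y) and 10 to 14 mm thick
- lever_hinge (a point): Point on the lever's hinge axis at the lever's middle, 78 mm above the bench, 45 mm behind (-y of) stop_face and 10 mm to +x of the rail's centre line; axes parallel to the jig's
- end_block (a point): Middle of the top edge, 64 mm high, of the end block's inner face (jig y = 165 mm, looking to -y; 90 mm wide), against which the flange rests; axes as of the jig
- flange_gap (a point): Middle, on the nest's floor, of the 25 mm gap (y) between the end block and the first guide blocks; the 60 mm wide flange fits only here. Guide blocks, tops 34 mm high, stand left and right with 44 mm between them for the cylinder, which is 36 mm wide; the first pair at jig y = 122 to 140 mm, second at 45 to 72 mm; each is 14 mm wide
- nest_home (a point): Where long_cyl_center comes when that cylinder lies home against the end block (jig x = 0, y = 103 mm, 42 mm high); the cylinder's axes are then the jig's. It may be laid up to 8 mm short (-y), as the pushed stop then slides it home
Not all that is in view belongs to the job. Leave any purple or yellow look-alike of the part that bears long_cyl_center alone.

How it is judged:
On the way, in this order (a step that is already met when the one before it is completed fails the run):
1. the longer cylinder lies in the nest, flange in its gap, let go (x of long_cyl_center in the frame of jig between -0.007 and 0.007 m and y of long_cyl_center in the frame of jig above 0.085 m and z of long_cyl_center in the frame of jig below 0.046 m and y of long_cyl_rod_tip in the frame of jig below 0.03 m and angle between long_cyl_center's own z axis and vertical below 0.06 rad and contact force between the fingers and long_cyl below 0.3 N), for 0.2 s.
2. the stop has been pushed up against the rod's tip with the lever still open, and the cylinder is home against the end block (y of long_cyl_rod_tip in the frame of stop_face below 0.003 m and y of long_cyl_center in the frame of jig above 0.1 m and value of joint lever below 1.3 rad), for 0.1 s.
At the end, for the whole second after the job is handed in: The cam lever is fully over (above 1.93 rad of 2.09); the longer cylinder lies level between the guides on the nest's floor (within 7 mm of the centre line, 4 mm in height), flange within 3 mm of the end block; the stop's face is within 3 mm of the rod's tip; the cylinder is at rest (value of joint lever above 1.93 rad and y of long_cyl_rod_tip in the frame of stop_face below 0.003 m and y of long_cyl_center in the frame of jig above 0.1 m and x of long_cyl_center in the frame of jig between -0.007 and 0.007 m and z of long_cyl_center in the frame of jig below 0.046 m and angle between long_cyl_center's own z axis and vertical below 0.06 rad and linear speed of long_cyl below 0.02 m/s); the robot touches nothing.
It fails at once if the shorter cylinder was moved by more than 30 mm (distance of short_cyl_center from where it was at the start of the episode above 0.03 m).
It fails at once if the spanner was moved by more than 30 mm (distance of wrench from where it was at the start of the episode above 0.03 m).
It also fails if it takes over 72 s, if anything falls off the work surface, if the arm or the gripper's body presses on something with over 40 N, if the wrist force passes 120 N, or if a joint passes its speed limit or range.

ROBOT

A 6-joint arm with a two-finger parallel gripper is mounted at the origin on the work surface. World frame = base frame: x ahead of the robot, y to its left, z up, the work surface at z = 0. Lengths are in m, angles in rad, forces in N, time in s.
With the tool pointing down it reaches from about 0.35 to 0.775 m from the base axis. Payload 5.5 kg.
Tool frame: the origin (TCP) lies at the very end of the fingers, on their centre line; the grasp point (between the pads) lies 19 mm behind it (grip_point_offset is the distance from the TCP to the grasp point, in m); z points along the fingers, y is the direction in which the jaws open and shut (so a half turn about z gives the same grasp; the last joint's range is limited). The gripper opens to 85 mm and grips with 20 to 120 N. Pads are 22 mm wide; open, the fingers measure 114 mm over their backs; the gripper's body (76 mm by 85 mm) begins 54 mm behind the grasp point. The pads swing forward as they close: fully open they stand 13 mm farther back than shut.
Start: joints at [1.102, 0.313, 0.046, 1.304, 0, 1.431], TCP at [0.186, 0.544, 0.193] pointing down, gripper open.
Joint ranges: [-2.76, 2.76], [-0.86, 1.69], [-1.03, 1.26], [-2.2, 2.34], [-1.47, 1.5], [-3.14, 3.14]. Speed limits (rad/s): [2.57, 2.57, 3.14, 3.14, 3.14, 3.14].

INTERFACE

Orientations are given as a unit quaternion [w, x, y, z].
In Python, from workcell import * gives the robot as it stands.
- The arm moves only by the shell command python3 -m crank 'ROWS' [OPENING] [FORCE]. ROWS is a JSON object of lists of equal length, an entry for each row: "travel": the shift along the tool's x, y, z in units of 40 mm (1.0 is 40 mm), a list of three; "turn": the turn about the tool's z in rad. In form: {"travel": [[x, y, z], ...], "turn": [turn, ...]}. A call has 1 to 5 rows; each row is the pose to reach, as a shift and turn from the pose commanded when the call began, along the tool's axes at that moment; what a row does not reach only later rows make up. A row lasts 1/12 s, in which the tool goes at most 41.7 mm and 7.16 degrees, less where a joint would pass 70% of its speed; a pose out of reach is approached as far as the arm can. A call with a gripper value outside its range is refused whole. OPENING is the finger opening in mm, from 0 to 85.4, set as the call begins (- or left out, the last holds). The fingers move at their own pace and stop on an object; FORCE is the grip in N (left out, the last holds). Time passes only in rows, so rows that repeat a pose let the fingers close. It gives the time, the measured TCP pose, the force and the opening at its end, in the units of the state.
- get_state(): the state, without advancing time (a new reading comes with each control period).
- read_camera(name): name is "side" or "top" or "wrist"; returns a dict with "image" (400x640x3 uint8, red, green, blue), "K" (3x3 intrinsics, pixels), "k1" (the pictures are not rectified: a ray, as slopes to the right and down, at radius r is drawn at 1 + k1 r^2 times it, then the intrinsics apply), "R" (3x3) and "t" (3): a world point X has camera coordinates R X + t. Camera axes: x right, y down, z forward; pixel columns grow to the right and rows downward; lengths in m; the calibration is good to about 2 mm. A picture is of the moment at which its call begins. There is no depth.
- hand_in(): hands the job in, once; it reports no verdict.
The state is a dict: "clock": time; "joint_pos": joint angles; "qvel": joint speeds; "tau": joint torques, N m; "tcp_pos": TCP position; "orientation": TCP orientation; "wrist_force": force on the tool from outside, world axes, zero at the start; "ft_torque": the same for the moment, N m; "finger_gap": finger opening in m.
Only numpy, scipy, OpenCV 4.12 (cv2) and the standard library are available. Lean on these libraries where they do the work, as an engineer would, in place of code of your own. Each camera call takes 0.05 s, during which the arm holds its last target. There are 200 camera calls.

## Working session

There is one attempt and no reset: what is moved stays moved. The work goes in short steps, Python scripts to look and compute and a shell command to move; the robot and the scene stay as the last step left them, time stands still between calls to the robot, and variables do not carry over. Pictures are saved under pics/ and viewed, about 8 in all and at most 12, crops included, and the job is handed in when it is done.

```bash
mkdir -p pics; ls; cat > h.py <<'E'
from workcell import *
import numpy as np, cv2, json
from scipy.spatial.transform import Rotation as Ro
def snap(name,fn=None):
    c=read_camera(name); 
    if fn: cv2.imwrite('pics/'+fn,cv2.cvtColor(c['image'],cv2.COLOR_RGB2BGR))
    np.savez('cam_'+name,**{k:np.array(c[k]) for k in ('image','K','k1','R','t')})
    return c
def load(name): return dict(np.load('cam_'+name+'.npz'))
def ray(c,uv):
    K=c['K'];k=float(c['k1'])
    D=np.array([k,0,0,0,0.])
    p=cv2.undistortPoints(np.array([[uv]],float),K,D)[0,0]
    d=c['R'].T@np.array([p[0],p[1],1]); o=-c['R'].T@c['t']
    return o,d
def onz(c,uv,z):
    o,d=ray(c,uv); return o+d*(z-o[2])/d[2]
def proj(c,X):
    p=c['R']@np.array(X,float)+c['t']; s=p[:2]/p[2]; s=s*(1+float(c['k1'])*(s@s))
    return (c['K']@np.array([s[0],s[1],1]))[:2]
def plan(X,yaw=None):
    """tool-frame shift (units of 40mm) from current measured TCP to world X; """
    s=get_state(); q=s['orientation']; R=Ro.from_quat([q[1],q[2],q[3],q[0]]).as_matrix()
    print('tcp',np.round(s['tcp_pos'],4),'toolx',np.round(R[:,0],3),'tooly',np.round(R[:,1],3))
    print('shift',np.round(R.T@(np.array(X)-s['tcp_pos'])/0.04,3))
E
python3 - <<'E'
from h import *
for n in ('top','side'):
    c=snap(n,n+'0.png'); print(n,np.round(c['K'],1).tolist(),c['k1'],np.round(-c['R'].T@c['t'],3),np.round(c['R'],2).tolist())
print(get_state())
E
```

```text
pics
top [[520.9, 0.0, 321.8], [0.0, 520.9, 201.1], [0.0, 0.0, 1.0]] 0.02712600130754886 [0.315 0.077 1.555] [[0.0, -1.0, -0.0], [-0.99, -0.0, -0.16], [0.16, 0.0, -0.99]]
side [[378.5, 0.0, 322.1], [0.0, 378.5, 196.2], [0.0, 0.0, 1.0]] -0.05835775221497325 [ 0.293 -0.65   0.896] [[0.95, -0.32, 0.0], [-0.22, -0.67, -0.7], [0.22, 0.67, -0.71]]
{'clock': 0.1, 'joint_pos': array([1.10239798e+00, 3.13914999e-01, 4.51021940e-02, 1.30359460e+00,
       6.56420500e-06, 1.43123499e+00]), 'qvel': array([ 5.90786666e-04, -1.77282807e-03,  2.08985281e-03,  3.11643552e-05,
        1.39773922e-04, -1.19876307e-04]), 'tau': array([ 2.25445059e-03, -4.81723630e+01,  2.99246407e+01,  1.26794289e-02,
       -1.64577305e-04, -3.54820855e-06]), 'tcp_pos': array([0.18544621, 0.54373748, 0.19250788]), 'orientation': array([-2.44246144e-04,  1.63678658e-01,  9.86513379e-01, -7.67626906e-04]), 'wrist_force': array([ 0.61241343, -0.21807756, -0.9131902 ]), 'ft_torque': array([-0.00838352, -0.00088175, -0.01931205]), 'finger_gap': 0.08529373240931024}
```

View pics/top0.png

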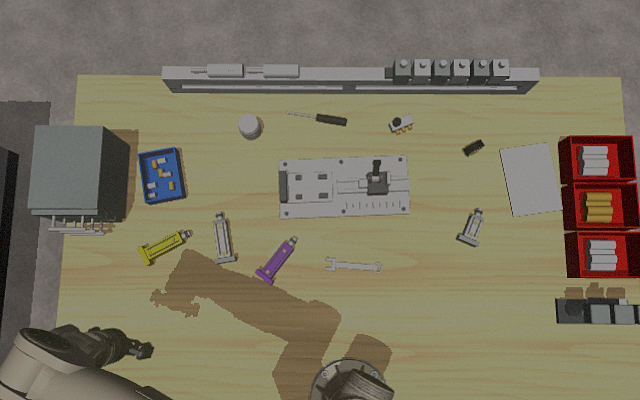

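View pics/side0.png

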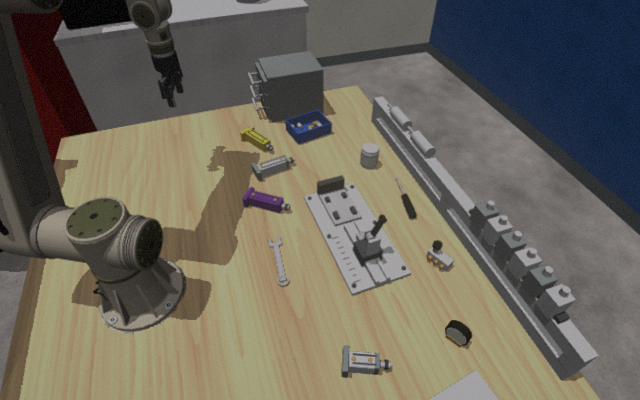

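Top view: the jig spans (279–410, 156–218) with its end block on the left, so jig +y is about world +y. The long cylinder is at (223,238) with its flange at (225,258) and rod at (220,214). The short one is at (471,227), the spanner at (352,265), and the lever at (376,168).

```bash
python3 - <<'E'
from h import *
c=load('top'); im=c['image'][140:280,205:415]
b=cv2.resize(cv2.cvtColor(im,cv2.COLOR_RGB2BGR),None,fx=3.8,fy=3.8,interpolation=cv2.INTER_CUBIC)
b=cv2.convertScaleAbs(b,alpha=1.3)
cv2.imwrite('pics/crop1.png',b)
E
```

```text
(no output)
```

View pics/crop1.png

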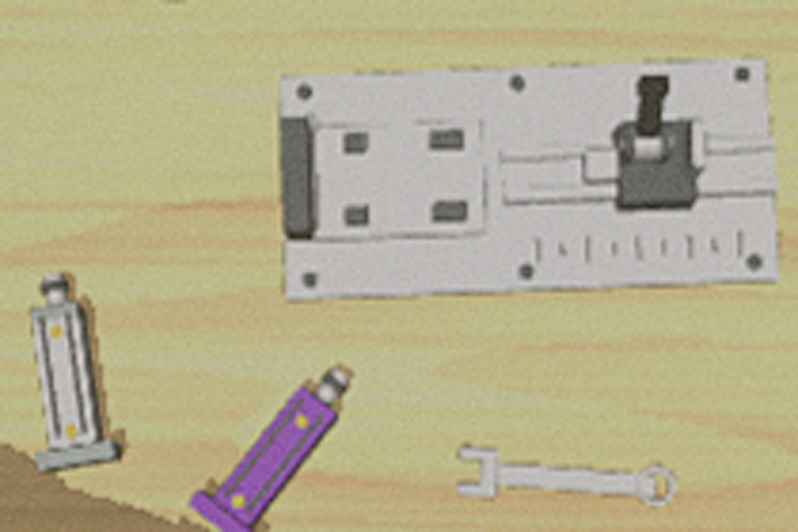

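```bash
python3 - <<'E'
from h import *
c=load('top'); f=lambda p:(p[0]/3.8+205-.37,p[1]/3.8+140-.37)
C=[onz(c,f(p),.012)[:2] for p in [(280,77),(765,60),(777,280),(287,300)]]
print(np.round(C,4)); print([round(float(np.linalg.norm(C[i]-C[(i+1)%4])),4) for i in range(4)])
y=(C[0]+C[3]-C[1]-C[2]);y/=np.linalg.norm(y);print('jig o',np.mean(C,0),'ydir',y, 'yaw',np.arctan2(-y[0],y[1]))
a=onz(c,f((56,332)),.04);b=onz(c,f((71,432)),.04);t=onz(c,f((53,277)),.020)
print('screws',a,b,'tip',t)
d=(a-b)[:2];d/=np.linalg.norm(d);print('rod dir',d,'centre est from tip',t[:2]-.088*d)
print('flange', onz(c,f((40,465)),.04),onz(c,f((123,447)),.04))
E
```

```text
[[ 0.6937  0.2121]
 [ 0.7092 -0.1761]
 [ 0.5314 -0.1817]
 [ 0.5139  0.2034]]
[0.3885, 0.1779, 0.3855, 0.18]
jig o [0.61205757 0.0144298 ] ydir [-0.04273129  0.9990866 ] yaw 0.04274430214790633
screws [0.48476282 0.37815868 0.04      ] [0.40820028 0.36390906 0.04      ] tip [0.53024474 0.3860649  0.02      ]
rod dir [0.98311751 0.1829753 ] centre est from tip [0.4437304  0.36996308]
flange [0.38313041 0.38653078 0.04      ] [0.39695445 0.32395714 0.04      ]
```

```bash
python3 -c "
from h import *
plan([.446,.368,.2])"
```

```text
tcp [0.1854 0.5437 0.1925] toolx [-0.946  0.323  0.   ] tooly [ 0.323  0.946 -0.002]
shift [-7.584 -2.055 -0.186]
```

```bash
python3 -m crank '{"travel":[[-0.9,-0.25,-0.05],[-1.8,-0.5,-0.1],[-2.7,-0.75,-0.15],[-3.6,-1,-0.19],[-4,-1.08,-0.19]],"turn":[-0.1,-0.2,-0.3,-0.4,-0.516]}' 85; python3 -c "
from h import *
plan([.446,.368,.2])"
```

```text
clock: 0.52
tcp_pos: [0.326, 0.4493, 0.2008]
orientation: [0.0, -0.095, 0.996, -0.001]
wrist_force: [0.0, 0.1, 0.4]
finger_gap: 0.085
tcp [0.326  0.4493 0.2008] toolx [-0.982 -0.188 -0.001] tooly [-0.188  0.982 -0.001]
shift [-2.563 -2.561  0.025]
```

```bash
python3 -m crank '{"travel":[[-0.7,-0.7,0],[-1.4,-1.4,0],[-2.1,-2.1,0],[-2.5,-2.5,0],[-2.5,-2.5,0]],"turn":[0,0,0,0,0]}'; python3 - <<'E'
from h import *
c=snap('wrist','w1.png'); print(np.round(-c['R'].T@c['t'],3)); plan([.446,.368,.2])
E
```

```text
clock: 0.93
tcp_pos: [0.4437, 0.3691, 0.2]
orientation: [0.0, -0.091, 0.996, -0.001]
wrist_force: [-0.1, -0.4, -0.3]
finger_gap: 0.0849
[0.361 0.353 0.382]
tcp [0.4417 0.3704 0.2001] toolx [-0.983 -0.182  0.001] tooly [-0.182  0.983 -0.   ]
shift [-0.096 -0.078  0.002]
```

View pics/w1.png

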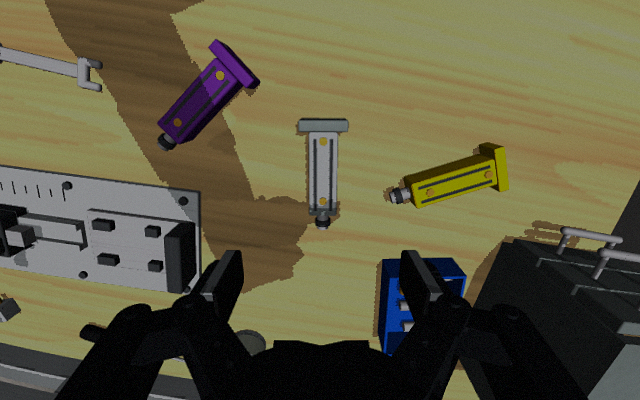

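Wrist view: the long cylinder is centred, with screws at (323,141) and (323,202), rod tip at (322,228) and flange outer top edge at row 119, columns 297–349. Jig end-block corners are at the left.

```bash
python3 - <<'E'
from h import *
c=load('wrist')
a=onz(c,(323,141),.04);b=onz(c,(323,202),.04);t=onz(c,(322,228),.018)
l=onz(c,(297.5,120),.04);r=onz(c,(349,120),.04)
print('screws',a,b,'tip',t,'fl',l,r,(l+r)/2,np.linalg.norm(l-r))
f=((l+r)/2)[:2];d=t[:2]-f;print('len',np.linalg.norm(d));d/=np.linalg.norm(d)
print('dir',d,np.arctan2(d[1],d[0]),'c from fl',f+.062*d,'from tip',t[:2]-.088*d)
print('body edges at row170', [onz(c,(u,170),.04) for u in (306,339)])
E
```

```text
screws [0.40947618 0.36393446 0.04      ] [0.48738489 0.37838547 0.04      ] tip [0.53511346 0.38592154 0.018     ] fl [0.39045235 0.32957912 0.04      ] [0.37941916 0.38979708 0.04      ] [0.38493575 0.3596881  0.04      ] 0.06122037569012785
len 0.1524517552664229
dir [0.9850835  0.17207701] 0.17293774029061834 c from fl [0.44601093 0.37035688] from tip [0.44842611 0.37077877]
body edges at row170 [array([0.44897639, 0.34952769, 0.04      ]), array([0.44150108, 0.39032669, 0.04      ])]
```

```bash
python3 -c "
from h import *
plan([.447,.3705,.011])"; python3 -m crank '{"travel":[[-0.13,-0.02,0.9],[-0.13,-0.02,1.8],[-0.13,-0.02,2.7],[-0.13,-0.02,3.6],[-0.13,-0.02,3.8]],"turn":[0,0,0,0,0]}';  python3 -c "
from h import *
plan([.447,.3705,.011])"
```

```text
tcp [0.4417 0.3704 0.2001] toolx [-0.983 -0.182  0.001] tooly [-0.182  0.983 -0.   ]
shift [-0.136 -0.019  4.727]
clock: 1.4
tcp_pos: [0.44, 0.3704, 0.0429]
orientation: [-0.005, -0.094, 0.996, -0.002]
wrist_force: [-1.3, -0.1, -0.8]
finger_gap: 0.0851
tcp [0.44   0.3704 0.0429] toolx [-0.982 -0.188  0.01 ] tooly [-0.188  0.982 -0.003]
shift [-0.18  -0.027  0.796]
```

```bash
python3 -m crank '{"travel":[[0,0,0],[-0.1,0,0.4],[-0.1,0,0.8],[-0.1,0,0.8],[-0.1,0,0.8]],"turn":[0,0,0,0,0]}';  python3 -c "
from h import *
plan([.447,.3705,.011])"
```

```text
clock: 1.82
tcp_pos: [0.4495, 0.3737, 0.0186]
orientation: [0.0, -0.094, 0.996, 0.0]
wrist_force: [-1.0, -0.5, 0.4]
finger_gap: 0.0848
tcp [0.4495 0.3737 0.0186] toolx [-0.982 -0.187 -0.001] tooly [-0.187  0.982  0.001]
shift [ 0.076 -0.068  0.19 ]
```

```bash
python3 -m crank '{"travel":[[0.05,-0.06,0.15],[0.05,-0.06,0.15]],"turn":[0,0]}'; python3 -m crank '{"travel":[[0,0,0],[0,0,0],[0,0,0],[0,0,0],[0,0,0]],"turn":[0,0,0,0,0]}' 25 60;python3 -m crank '{"travel":[[0,0,0],[0,0,0],[0,0,0],[0,0,0],[0,0,0]],"turn":[0,0,0,0,0]}'
```

```text
clock: 1.98
tcp_pos: [0.4479, 0.3704, 0.0119]
orientation: [0.001, -0.094, 0.996, 0.0]
wrist_force: [-0.8, -0.5, 0.1]
finger_gap: 0.0849
clock: 2.4
tcp_pos: [0.4479, 0.3703, 0.0111]
orientation: [0.0, -0.093, 0.996, 0.0]
wrist_force: [0.6, 0.0, -0.2]
finger_gap: 0.0261
clock: 2.82
tcp_pos: [0.4477, 0.3702, 0.0109]
orientation: [0.0, -0.093, 0.996, 0.0]
wrist_force: [-0.2, 0.4, 0.6]
finger_gap: 0.0247
```

```bash
python3 -c "
from h import *
snap('wrist','w2.png')"
```

```text
(no output)
```

View pics/w2.png

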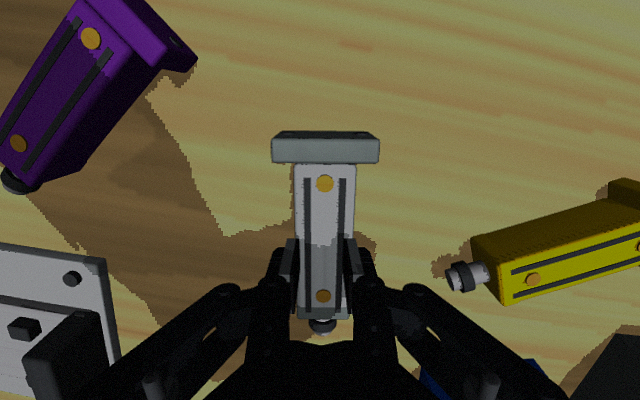

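```bash
python3 -m crank '{"travel":[[0,0,0],[0,0,0],[0,0,0],[0,0,0],[0,0,0]],"turn":[0,0,0,0,0]}' 10 60; python3 -c "
from h import *
s=get_state();print(s['wrist_force'],s['ft_torque'],s['finger_gap'])
c=snap('wrist')
im=c['image'][210:350,240:410]
cv2.imwrite('pics/w3.png',cv2.convertScaleAbs(cv2.resize(cv2.cvtColor(im,cv2.COLOR_RGB2BGR),None,fx=4,fy=4,interpolation=cv2.INTER_CUBIC),alpha=1.8))"
```

```text
clock: 3.28
tcp_pos: [0.4477, 0.3703, 0.0109]
orientation: [0.0, -0.093, 0.996, 0.0]
wrist_force: [-0.9, 0.0, -0.1]
finger_gap: 0.0103
[-0.89663258  0.04157154 -0.10511566] [-0.00898153  0.02376108  0.00427833] 0.010290220716056354
```

View pics/w3.png

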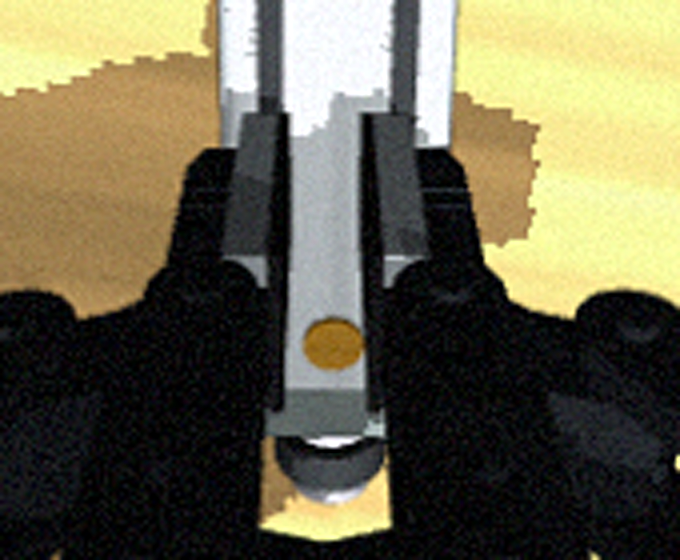

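```bash
python3 - <<'E'
from h import *
c=load('wrist'); s=get_state(); q=s['orientation'];R=Ro.from_quat([q[1],q[2],q[3],q[0]]).as_matrix()
print(np.round(c['K'],1).tolist(),c['k1'],-c['R'].T@c['t'], 'cam in tool',R.T@(-c['R'].T@c['t']-s['tcp_pos']), 'cam axes in tool',np.round(c['R']@R,3).tolist())
for dz in (0,-.019,-.04,-.06):
  for sx in(-.011,.011):
    for sy in (-.005,.005): print(dz,sx,sy,np.round(proj(c,s['tcp_pos']+R@[sx,sy,dz]),0))
E
```

```text
[[279.8, 0.0, 320.9], [0.0, 279.8, 194.7], [0.0, 0.0, 1.0]] -0.04628314834507431 [0.36475614 0.35308001 0.19300772] cam in tool [ 0.08470302 -0.00141576 -0.18210309] cam axes in tool [[-0.001, 1.0, -0.0], [-0.944, -0.001, -0.329], [-0.329, 0.0, 0.944]]
0 -0.011 -0.005 [316. 237.]
0 -0.011 0.005 [330. 237.]
0 0.011 -0.005 [316. 209.]
0 0.011 0.005 [330. 209.]
-0.019 -0.011 -0.005 [315. 250.]
-0.019 -0.011 0.005 [331. 250.]
-0.019 0.011 -0.005 [315. 220.]
-0.019 0.011 0.005 [331. 220.]
-0.04 -0.011 -0.005 [315. 268.]
-0.04 -0.011 0.005 [332. 268.]
-0.04 0.011 -0.005 [315. 235.]
-0.04 0.011 0.005 [332. 235.]
-0.06 -0.011 -0.005 [314. 290.]
-0.06 -0.011 0.005 [333. 290.]
-0.06 0.011 -0.005 [314. 254.]
-0.06 0.011 0.005 [334. 254.]
```

```bash
python3 - <<'E'
from h import *
c=load('side'); 
for z in (.193,.233): print(proj(c,[.1855,.5437,z]), [np.round(proj(c,np.array([.1855,.5437,z])+s*.0425*np.array([.323,.946,0])),1) for s in (-1,1)])
im=c['image'][60:130,130:220]
cv2.imwrite('pics/s1.png',cv2.convertScaleAbs(cv2.resize(cv2.cvtColor(im,cv2.COLOR_RGB2BGR),None,fx=5,fy=5,interpolation=cv2.INTER_CUBIC),alpha=1.8))
c=snap('side')
s=get_state()['tcp_pos'];print([np.round(proj(c,s+[0,0,d])) for d in (0,.04)])
im=c['image'][100:200,220:345]
a=cv2.convertScaleAbs(cv2.resize(cv2.cvtColor(im,cv2.COLOR_RGB2BGR),None,fx=5,fy=5,interpolation=cv2.INTER_CUBIC),alpha=1.8)
cv2.imwrite('pics/s2.png',a)
E
```

```text
[180.18983188 112.43428871] [array([176.7, 119.5]), array([183.5, 105.7])]
[177.1383572  102.14790943] [array([173.5, 109.1]), array([180.6,  95.5])]
[array([272., 169.]), array([271., 160.])]
```

View pics/s2.png

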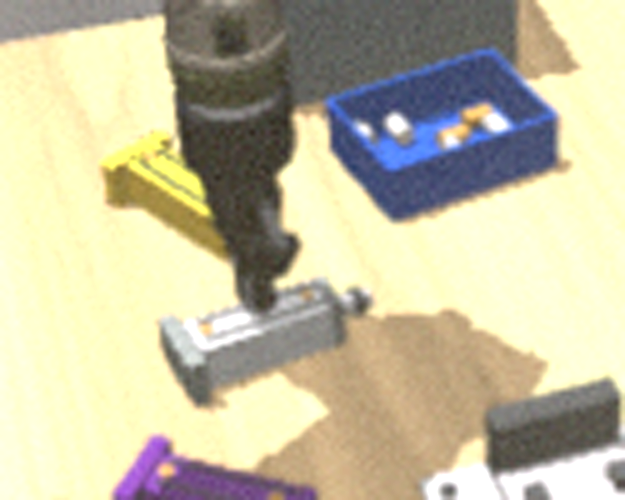

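The fingers ended up above the body, with the tip at about (272,162) in the side view. That is about 40 mm higher than the reported TCP, so the reported TCP looks offset along the tool. I'll touch the body's top (z = 40 mm) lightly to measure it.

```bash
python3 -m crank '{"travel":[[0,0,0.03],[0,0,0.06],[0,0,0.09],[0,0,0.12],[0,0,0.12]],"turn":[0,0,0,0,0]}';python3 -m crank '{"travel":[[0,0,0.03],[0,0,0.06],[0,0,0.06]],"turn":[0,0,0]}'
```

```text
clock: 3.8
tcp_pos: [0.4475, 0.3701, 0.0057]
orientation: [-0.0, -0.093, 0.996, -0.0]
wrist_force: [0.1, 0.2, 0.4]
finger_gap: 0.01
clock: 4.05
tcp_pos: [0.4476, 0.3702, 0.0034]
orientation: [-0.0, -0.093, 0.996, -0.0]
wrist_force: [-0.6, -0.0, -0.6]
finger_gap: 0.01
```

```bash
python3 -m crank '{"travel":[[0,0,0.04],[0,0,0.08],[0,0,0.08]],"turn":[0,0,0]}';python3 -m crank '{"travel":[[0,0,0.04],[0,0,0.08],[0,0,0.08]],"turn":[0,0,0]}'
```

```text
clock: 4.3
tcp_pos: [0.4479, 0.3704, 0.0023]
orientation: [0.001, -0.094, 0.996, 0.0]
wrist_force: [-3.1, -3.8, 11.8]
finger_gap: 0.0102
clock: 4.55
tcp_pos: [0.448, 0.3705, 0.0022]
orientation: [0.001, -0.094, 0.996, 0.0]
wrist_force: [-10.3, -5.8, 33.5]
finger_gap: 0.0099
```

```bash
python3 -m crank '{"travel":[[0,0,-0.4],[0,0,-0.8],[0,0,-0.8]],"turn":[0,0,0]}';python3 -m crank '{"travel":[[0,0,0],[0,0,0],[0,0,0],[0,0,0],[0,0,0]],"turn":[0,0,0,0,0]}' 85 60; python3 -m crank '{"travel":[[0,0,0.4],[0,0,0.8],[0,0,1.2],[0,0,1.4],[0,0,1.4]],"turn":[0,0,0,0,0]}'
```

```text
clock: 4.8
tcp_pos: [0.4497, 0.3716, 0.0326]
orientation: [0.002, -0.094, 0.996, 0.001]
wrist_force: [-0.4, 0.2, 0.5]
finger_gap: 0.01
clock: 5.22
tcp_pos: [0.4472, 0.3699, 0.0283]
orientation: [-0.001, -0.093, 0.996, -0.0]
wrist_force: [0.3, 0.4, 0.1]
finger_gap: 0.0697
clock: 5.63
tcp_pos: [0.4459, 0.3691, -0.0291]
orientation: [-0.002, -0.093, 0.996, -0.001]
wrist_force: [0.0, -0.3, -0.4]
finger_gap: 0.0849
```

```bash
python3 -m crank '{"travel":[[0,0,0],[0,0,0],[0,0,0],[0,0,0],[0,0,0]],"turn":[0,0,0,0,0]}' 20 60; python3 -m crank '{"travel":[[0,0,0],[0,0,0],[0,0,0],[0,0,0],[0,0,0]],"turn":[0,0,0,0,0]}' ; python3 -m crank '{"travel":[[0,0,-0.3],[0,0,-0.6],[0,0,-1.2],[0,0,-1.9],[0,0,-2.5]],"turn":[0,0,0,0,0]}'
```

```text
clock: 6.05
tcp_pos: [0.4487, 0.3712, -0.0253]
orientation: [0.001, -0.094, 0.996, 0.001]
wrist_force: [-0.3, 2.1, 4.6]
finger_gap: 0.0352
clock: 6.47
tcp_pos: [0.4488, 0.3712, -0.0253]
orientation: [0.001, -0.094, 0.996, 0.001]
wrist_force: [-0.0, 1.0, 6.2]
finger_gap: 0.0351
clock: 6.88
tcp_pos: [0.4467, 0.3695, 0.0736]
orientation: [-0.001, -0.093, 0.996, -0.001]
wrist_force: [1.2, 0.8, -4.0]
finger_gap: 0.0353
```

```bash
python3 - <<'E'
from h import *
# nest target from jig estimate
o=np.array([.612,.0144]);
th=.0427
j=lambda x,y:o+x*np.array([np.cos(th),np.sin(th)])+y*np.array([-np.sin(th),np.cos(th)])
c=load('top'); f=lambda p:(p[0]/3.8+205-.37,p[1]/3.8+140-.37)
# end block inner top edge corners (z=.064), crop px
for p in [(311,118),(315,236)]: print('endblock',onz(c,f(p),.064)[:2])
print('pred',j(.045,.165),j(-.045,.165))
g=[onz(c,f(p),.034)[:2] for p in [(356,142),(356,214),(447,139),(450,211)]]
print('guides',np.round(g,4),'pred',[np.round(j(a,b),4) for b in (.131,.0585) for a in (.029,-.029)])
print('home -3',j(0,.1))
plan(list(j(0,.1))+[.06])
E
```

```text
endblock [0.64860299 0.18308465]
endblock [0.55648705 0.17862156]
pred [0.64991562 0.18117052] [0.55999766 0.17732869]
guides [[0.6362 0.1496]
 [0.5789 0.149 ]
 [0.6389 0.0782]
 [0.5816 0.0756]] pred [array([0.6354, 0.1465]), array([0.5774, 0.144 ]), array([0.6385, 0.0741]), array([0.5805, 0.0716])]
home -3 [0.6077313  0.11430885]
tcp [0.4467 0.3695 0.0736] toolx [-0.983 -0.186  0.002] tooly [-0.186  0.983 -0.001]
shift [-2.768 -7.017  0.341]
```

```bash
python3 -m crank '{"travel":[[-0.3,-0.7,0],[-0.6,-1.5,0],[-0.9,-2.3,0],[-1.2,-3.1,0],[-1.5,-3.8,0]],"turn":[0,0,0,0,0]}'; python3 -m crank '{"travel":[[-0.3,-0.7,0],[-0.6,-1.5,0],[-0.9,-2.3,0],[-1.2,-3.0,0],[-1.25,-3.2,0]],"turn":[0,0,0,0,0]}'; python3 -m crank '{"travel":[[0,0,0],[0,0,0],[0,0,0],[0,0,0],[0,0,0]],"turn":[0.12,0.24,0.36,0.48,0.6]}'; python3 -m crank '{"travel":[[0,0,0],[0,0,0],[0,0,0],[0,0,0],[0,0,0]],"turn":[0.12,0.24,0.36,0.48,0.6]}'; python3 -m crank '{"travel":[[0,0,0],[0,0,0],[0,0,0],[0,0,0],[0,0,0]],"turn":[0.12,0.24,0.36,0.48,0.517]}'; python3 -c "
from h import *
plan([.6081,.113,.06])"
```

```text
clock: 7.3
tcp_pos: [0.5346, 0.2299, 0.0725]
orientation: [-0.001, -0.093, 0.996, -0.0]
wrist_force: [-0.6, 1.3, -4.0]
finger_gap: 0.035
clock: 7.72
tcp_pos: [0.6101, 0.1112, 0.0723]
orientation: [0.0, -0.091, 0.996, -0.001]
wrist_force: [1.4, 0.7, -4.7]
finger_gap: 0.0353
clock: 8.13
tcp_pos: [0.6067, 0.1155, 0.0722]
orientation: [-0.001, 0.208, 0.978, -0.0]
wrist_force: [-0.3, -0.3, -4.1]
finger_gap: 0.0351
clock: 8.55
tcp_pos: [0.6066, 0.1157, 0.0722]
orientation: [-0.001, 0.488, 0.873, -0.001]
wrist_force: [-0.3, 0.4, -4.0]
finger_gap: 0.0353
clock: 8.97
tcp_pos: [0.6066, 0.1157, 0.0722]
orientation: [-0.001, 0.694, 0.72, -0.001]
wrist_force: [-1.1, -0.3, -4.2]
finger_gap: 0.0345
tcp [0.6066 0.1157 0.0722] toolx [-0.036  0.999 -0.   ] tooly [ 0.999  0.036 -0.003]
shift [-0.069  0.036  0.305]
```

```bash
python3 -m crank '{"travel":[[-0.07,0.035,0.35],[-0.07,0.035,0.68],[-0.07,0.035,0.68],[-0.07,0.035,0.68]],"turn":[0,0,0,0]}'; python3 - <<'E'
from h import *
c=snap('wrist','w4.png'); print(get_state()['tcp_pos'])
E
```

```text
clock: 9.3
tcp_pos: [0.6074, 0.1129, 0.0446]
orientation: [-0.001, 0.692, 0.722, -0.002]
wrist_force: [0.2, 0.8, -3.0]
finger_gap: 0.0352
[0.60848863 0.11294873 0.0455995 ]
```

View pics/w4.png

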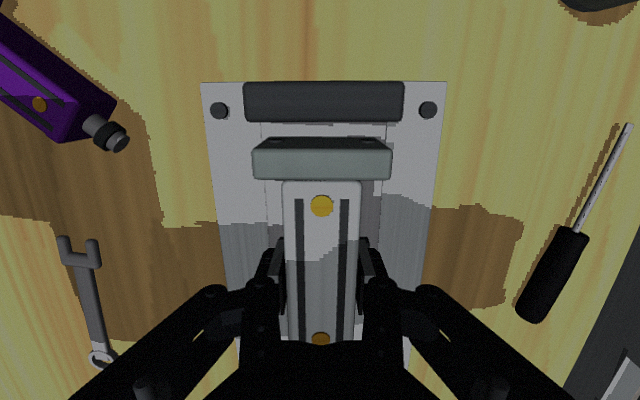

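```bash
python3 - <<'E'
from h import *
c=load('wrist'); im=cv2.cvtColor(c['image'],cv2.COLOR_RGB2GRAY)
print('col322 rows75-190',list(map(int,im[75:190,312])))
for r in (115,165): print(r,list(map(int,im[r,236:262])),list(map(int,im[r,382:412])))
P=lambda u,v,z:onz(c,(u,v),z)
th=.04;R=np.array([[np.cos(th),np.sin(th)],[-np.sin(th),np.cos(th)]])
tcp=get_state()['tcp_pos']
def J(p): return np.round(R@(p[:2]-tcp[:2]),4)
for n,u,v,z in [('ebL',245,122,.064),('ebR',404,122,.064),('ebLo',245,82,.064),('flL',252,150,.1108),('flR',392,150,.1108),('screw',321.5,206,.1108),('boltL',218.5,110,.012),('boltR',428,109,.012),('plTL',203,83,.012),('plTR',447,82,.012)]: print(n,J(P(u,v,z)))
E
```

```text
col322 rows75-190 [124, 123, 125, 126, 126, 106, 20, 38, 38, 40, 42, 51, 49, 42, 53, 48, 48, 43, 46, 47, 51, 48, 52, 49, 47, 50, 49, 50, 50, 46, 47, 45, 47, 50, 43, 51, 50, 49, 46, 46, 50, 47, 48, 43, 29, 28, 17, 67, 83, 80, 130, 150, 143, 146, 142, 139, 142, 147, 146, 142, 149, 92, 26, 24, 23, 30, 24, 25, 25, 28, 23, 29, 28, 46, 74, 91, 98, 103, 110, 118, 111, 112, 112, 111, 108, 109, 110, 109, 113, 110, 110, 112, 107, 108, 107, 108, 106, 107, 106, 108, 107, 109, 96, 86, 64, 69, 100, 133, 144, 146, 143, 142, 141, 145, 143]
115 [141, 145, 136, 146, 144, 141, 140, 146, 106, 33, 33, 41, 48, 51, 44, 43, 45, 47, 46, 42, 47, 49, 43, 46, 46, 43] [47, 50, 47, 48, 46, 45, 48, 52, 47, 47, 46, 50, 51, 47, 50, 52, 46, 42, 38, 32, 78, 150, 149, 139, 142, 143, 145, 144, 143, 146]
165 [146, 143, 145, 143, 139, 145, 140, 144, 142, 138, 144, 142, 143, 145, 148, 120, 80, 89, 95, 105, 108, 107, 110, 103, 107, 109] [106, 106, 107, 105, 108, 108, 106, 94, 75, 63, 141, 143, 142, 144, 142, 142, 142, 143, 146, 144, 143, 145, 143, 143, 145, 144, 142, 145, 147, 143]
ebL [-0.0439  0.0706]
ebR [0.0465 0.0707]
ebLo [-0.0421  0.0919]
flL [-0.0293  0.0628]
flR [0.0291 0.0629]
screw [-0.0002  0.0378]
boltL [-0.077   0.0753]
boltR [0.0785 0.0762]
plTL [-0.0863  0.0944]
plTR [0.0902 0.0952]
```

```bash
python3 -m crank '{"travel":[[0.025,0.03,0],[0.025,0.03,0.2],[0.025,0.03,0.4],[0.025,0.03,0.6],[0.025,0.03,0.6]],"turn":[0,0,0,0,0]}'; python3 -m crank '{"travel":[[0,0,0.12],[0,0,0.24],[0,0,0.36],[0,0,0.45],[0,0,0.45]],"turn":[0,0,0,0,0]}'
```

```text
clock: 9.77
tcp_pos: [0.6088, 0.1138, 0.0197]
orientation: [-0.001, 0.692, 0.721, -0.001]
wrist_force: [-0.2, -0.6, -4.5]
finger_gap: 0.035
clock: 10.18
tcp_pos: [0.6098, 0.1138, 0.003]
orientation: [-0.001, 0.692, 0.721, -0.001]
wrist_force: [-0.5, -0.8, -4.1]
finger_gap: 0.0351
```

```bash
python3 -m crank '{"travel":[[0,0,0.05],[0,0,0.1],[0,0,0.13],[0,0,0.15],[0,0,0.15]],"turn":[0,0,0,0,0]}'; python3 -c "
from h import *
snap('wrist','w5.png'); snap('top')"
```

```text
clock: 10.6
tcp_pos: [0.6105, 0.1139, -0.002]
orientation: [-0.0, 0.692, 0.721, -0.0]
wrist_force: [-0.5, -0.7, -4.7]
finger_gap: 0.0353
```

View pics/w5.png

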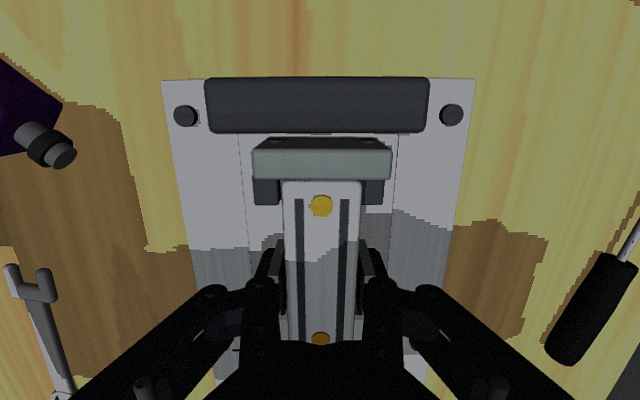

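```bash
python3 -m crank '{"travel":[[0,-0.02,0.03],[0,-0.02,0.05],[0,-0.02,0.05]],"turn":[0,0,0]}'; python3 -m crank '{"travel":[[0,0,0],[0,0,0],[0,0,0],[0,0,0],[0,0,0]],"turn":[0,0,0,0,0]}' 65; python3 -m crank '{"travel":[[0,0,-0.4],[0,0,-1],[0,0,-1.9],[0,0,-2.8],[0,0,-3.7]],"turn":[0,0,0,0,0]}'; python3 - <<'E'
from h import *
c=snap('wrist')
b=cv2.cvtColor(c['image'],cv2.COLOR_RGB2BGR);t=snap('top')
t=cv2.cvtColor(t['image'],cv2.COLOR_RGB2BGR)[140:230,265:425]
t=cv2.convertScaleAbs(cv2.resize(t,(640,360),interpolation=cv2.INTER_CUBIC),alpha=1.3)
cv2.imwrite('pics/w6.png',cv2.resize(np.vstack([b,t]),(505,600),interpolation=cv2.INTER_AREA)); print(get_state()['tcp_pos'])
E
```

```text
clock: 10.95
tcp_pos: [0.61, 0.1139, -0.0033]
orientation: [0.0, 0.692, 0.721, 0.0]
wrist_force: [-2.1, -0.4, -0.1]
finger_gap: 0.0352
clock: 11.37
tcp_pos: [0.61, 0.1139, -0.0037]
orientation: [0.0, 0.692, 0.721, 0.0]
wrist_force: [-0.2, -0.3, 0.6]
finger_gap: 0.0652
clock: 11.78
tcp_pos: [0.6093, 0.1139, 0.1454]
orientation: [-0.0, 0.692, 0.721, -0.0]
wrist_force: [0.6, -0.1, -0.0]
finger_gap: 0.0651
[0.61409853 0.11416747 0.15154389]
```

View pics/w6.png

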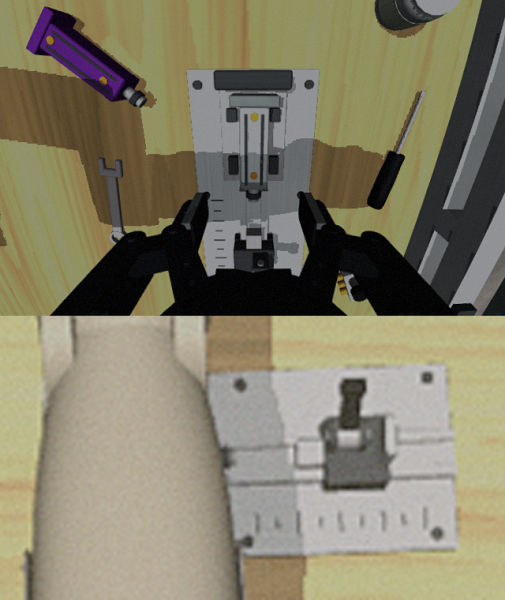

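The cylinder lies in the nest between the guides, with its flange at the end block (wrist image, about (323,130) full-size) and the gripper clear. Next I work out where the stop is.

```bash
python3 - <<'E'
from h import *
c=load('top'); f=lambda p:(p[0]/3.8+205-.37,p[1]/3.8+140-.37)
g=lambda p:(p[0]*640/505*160/640+265, ((p[1])*760/600-400)*90/360+140)
w=load('wrist'); h=lambda p:(p[0]*640/505,p[1]*760/600)
th=.04;R=np.array([[np.cos(th),np.sin(th)],[-np.sin(th),np.cos(th)]]);o=np.array([.612,.0170])
J=lambda p:np.round(R@(p[:2]-o),4)
for n,p,z in [('nose',(584,166),.052),('carrFL',(616,135),.056),('carrBR',(694,206),.056),('carrFR',(617,207),.056),('levtip',(653,80),.15)]:
  q=onz(c,f(p),z);print(n,np.round(q,4),J(q))
for n,p,z in [('noseW',(253,234),.052),('rodtip',(253,199),.042),('ebL',(214,89),.064),('ebR',(292,89),.064),('flmid',(255,95),.062),('screwW',(254,117),.062),('screw2',(254,175),.062)]:
  q=onz(w,h(p),z);print(n,np.round(q,4),J(q))
E
```

```text
nose [ 0.6142 -0.0279  0.052 ] [ 0.0004 -0.0449]
carrFL [ 0.6379 -0.0525  0.056 ] [ 0.0231 -0.0705]
carrBR [ 0.5824 -0.1119  0.056 ] [-0.0347 -0.1276]
carrFR [ 0.5814 -0.0528  0.056 ] [-0.0334 -0.0685]
levtip [ 0.6587 -0.0717  0.15  ] [ 0.0431 -0.0905]
noseW [ 0.615  -0.0277  0.052 ] [ 0.0012 -0.0447]
rodtip [0.6128 0.0274 0.042 ] [0.0012 0.0104]
ebL [0.5616 0.1828 0.064 ] [-0.0437  0.1677]
ebR [0.6514 0.1864 0.064 ] [0.0462 0.1677]
flmid [0.6091 0.1777 0.062 ] [0.0036 0.1607]
screwW [0.609  0.1519 0.062 ] [0.0024 0.1349]
screw2 [0.6122 0.0755 0.062 ] [0.0025 0.0584]
```

```bash
python3 -m crank '{"travel":[[-0.8,0,-0.2],[-1.6,0,-0.3],[-2.4,0,-0.3],[-3.2,0,-0.3],[-4,0,-0.3]],"turn":[0,0,0,0,0]}' 0 60; python3 -m crank '{"travel":[[-0.8,0,0],[-1.6,0,0],[-2.3,0,0],[-2.3,0,0],[-2.3,0,0]],"turn":[0,0,0,0,0]}';  python3 -c "
from h import *
plan([.6192,-.139,.06])"
```

```text
clock: 12.3
tcp_pos: [0.6163, -0.0473, 0.1559]
orientation: [0.0, 0.692, 0.722, 0.0]
wrist_force: [1.3, 0.7, -0.8]
finger_gap: 0.0043
clock: 12.72
tcp_pos: [0.6199, -0.1395, 0.1554]
orientation: [-0.0, 0.694, 0.72, 0.0]
wrist_force: [0.4, 0.3, 0.3]
finger_gap: -0.0002
tcp [ 0.6199 -0.1395  0.1554] toolx [-0.038  0.999  0.001] tooly [ 0.999  0.038 -0.   ]
shift [ 0.013 -0.015  2.385]
```

```bash
python3 -m crank '{"travel":[[0,0,0.5],[0,0,1],[0,0,1.5],[0,0,2],[0,0,2.35]],"turn":[0,0,0,0,0]}';  python3 -m crank '{"travel":[[0.1,0,0],[0.2,0,0],[0.3,0,0],[0.4,0,0],[0.5,0,0]],"turn":[0,0,0,0,0]}';python3 -m crank '{"travel":[[0.1,0,0],[0.2,0,0],[0.3,0,0],[0.4,0,0],[0.5,0,0]],"turn":[0,0,0,0,0]}'
```

```text
clock: 13.13
tcp_pos: [0.619, -0.1358, 0.06]
orientation: [-0.001, 0.692, 0.722, -0.0]
wrist_force: [-0.1, 0.2, -0.6]
finger_gap: -0.0001
clock: 13.55
tcp_pos: [0.6201, -0.118, 0.0634]
orientation: [0.001, 0.692, 0.722, 0.0]
wrist_force: [-1.0, -2.0, 0.4]
finger_gap: -0.0001
clock: 13.97
tcp_pos: [0.619, -0.0978, 0.0627]
orientation: [0.001, 0.693, 0.721, 0.0]
wrist_force: [1.2, -2.3, 2.9]
finger_gap: 0.0
```

```bash
python3 -m crank '{"travel":[[0.12,0,0],[0.24,0,0],[0.36,0,0],[0.48,0,0],[0.55,0,0]],"turn":[0,0,0,0,0]}';python3 -m crank '{"travel":[[0.03,0,0],[0.06,0,0],[0.09,0,0],[0.12,0,0],[0.15,0,0]],"turn":[0,0,0,0,0]}';python3 -m crank '{"travel":[[0.03,0,0],[0.06,0,0],[0.09,0,0]],"turn":[0,0,0]}'
```

```text
clock: 14.38
tcp_pos: [0.6176, -0.0751, 0.062]
orientation: [-0.0, 0.692, 0.722, 0.0]
wrist_force: [0.5, -3.3, 2.5]
finger_gap: -0.0004
clock: 14.8
tcp_pos: [0.6173, -0.07, 0.062]
orientation: [-0.0, 0.693, 0.721, 0.0]
wrist_force: [1.2, -2.1, 1.1]
finger_gap: 0.0003
clock: 15.05
tcp_pos: [0.6172, -0.0666, 0.062]
orientation: [0.0, 0.693, 0.721, -0.0]
wrist_force: [1.0, -5.4, 0.5]
finger_gap: -0.0002
```

Force has risen to about 5.4 N, so the stop is now sliding the cylinder. I'll push on slowly until it is firm.

```bash
python3 -m crank '{"travel":[[0.03,0,0],[0.06,0,0],[0.06,0,0]],"turn":[0,0,0]}';python3 -m crank '{"travel":[[0.03,0,0],[0.06,0,0],[0.06,0,0]],"turn":[0,0,0]}';python3 -m crank '{"travel":[[0.03,0,0],[0.06,0,0],[0.06,0,0]],"turn":[0,0,0]}'
```

```text
clock: 15.3
tcp_pos: [0.6171, -0.0645, 0.062]
orientation: [0.0, 0.693, 0.721, -0.0]
wrist_force: [1.0, -5.2, 1.0]
finger_gap: -0.0001
clock: 15.55
tcp_pos: [0.6169, -0.0621, 0.062]
orientation: [0.0, 0.693, 0.721, -0.0]
wrist_force: [0.7, -5.3, 0.8]
finger_gap: 0.0002
clock: 15.8
tcp_pos: [0.6169, -0.0612, 0.0621]
orientation: [0.001, 0.693, 0.721, -0.001]
wrist_force: [0.5, -9.0, 0.3]
finger_gap: -0.0001
```

```bash
python3 -m crank '{"travel":[[0.03,0,0],[0.04,0,0],[0.04,0,0]],"turn":[0,0,0]}';python3 -m crank '{"travel":[[0,0,0],[0,0,0],[0,0,0]],"turn":[0,0,0]}'
```

```text
clock: 16.05
tcp_pos: [0.6169, -0.0612, 0.0621]
orientation: [0.002, 0.693, 0.721, -0.002]
wrist_force: [1.2, -13.4, -0.0]
finger_gap: 0.0002
clock: 16.3
tcp_pos: [0.6169, -0.0612, 0.0621]
orientation: [0.002, 0.693, 0.721, -0.002]
wrist_force: [1.0, -13.3, -0.2]
finger_gap: -0.0003
```

The push is firm: 13 N with no further motion. Now I back off, rise and go round to the lever's +x side.

```bash
python3 -m crank '{"travel":[[-0.4,0,0],[-0.6,0,-0.3],[-0.6,0,-1.2],[-0.6,0,-2.1],[-0.6,0,-2.7]],"turn":[0,0,0,0,0]}'; python3 -m crank '{"travel":[[0,0.9,0],[0,1.8,0],[0.6,1.9,0],[1.4,1.9,0],[1.9,1.9,0]],"turn":[0,0,0,0,0]}';  python3 -c "
from h import *
plan([.694,-.0075,.087])"
```

```text
clock: 16.72
tcp_pos: [0.6174, -0.0807, 0.1724]
orientation: [-0.001, 0.692, 0.722, 0.001]
wrist_force: [1.2, -0.0, 1.3]
finger_gap: -0.0001
clock: 17.13
tcp_pos: [0.6898, 0.0007, 0.1678]
orientation: [-0.003, 0.692, 0.722, -0.0]
wrist_force: [-0.5, 0.0, 0.7]
finger_gap: -0.0001
tcp [0.6898 0.0007 0.1678] toolx [-0.042  0.999  0.004] tooly [ 0.999  0.042 -0.004]
shift [-0.216  0.105  2.019]
```

```bash
python3 -m crank '{"travel":[[0,0.1,0],[0,0.1,0],[0,0.1,0]],"turn":[0,0,0]}';  python3 - <<'E'
from h import *
plan([.694,-.0075,.087])
t=snap('top')['image'];s=snap('side')['image']
a=cv2.resize(t[140:240,260:420],(640,400),interpolation=cv2.INTER_CUBIC)
b=cv2.resize(s[150:300,290:450],(320,300),interpolation=cv2.INTER_CUBIC)
im=np.zeros((600,800,3),np.uint8);im[:400,:640]=a
b=cv2.resize(s[170:280,290:430],(254,200),interpolation=cv2.INTER_CUBIC);im[400:,:254]=b
cv2.imwrite('pics/t2.png',cv2.convertScaleAbs(cv2.cvtColor(im,cv2.COLOR_RGB2BGR),alpha=1.3))
E
```

```text
clock: 17.38
tcp_pos: [0.6941, -0.0019, 0.1695]
orientation: [-0.001, 0.692, 0.722, -0.0]
wrist_force: [0.2, -0.2, 0.2]
finger_gap: 0.0002
tcp [ 0.6941 -0.0019  0.1695] toolx [-0.042  0.999  0.001] tooly [ 0.999  0.042 -0.001]
shift [-0.14  -0.005  2.062]
```

View pics/t2.png

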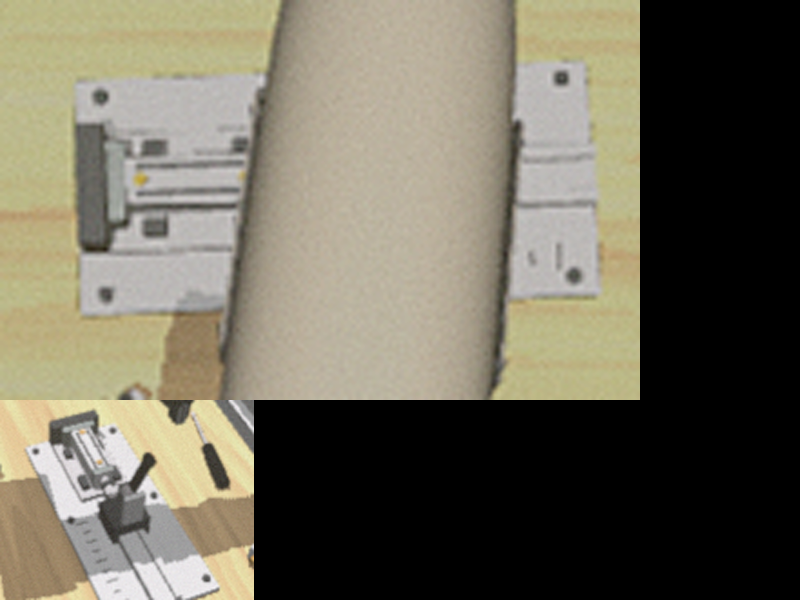

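The flange now sits against the end block (top view column about 107), the stop meets the rod, and the lever is still open. Descend beside the lever.

```bash
python3 -m crank '{"travel":[[-0.14,0,0.4],[-0.14,0,0.9],[-0.14,0,1.4],[-0.14,0,1.9],[-0.14,0,2.05]],"turn":[0,0,0,0,0]}'; python3 -m crank '{"travel":[[0,0,0],[0,-0.15,0],[0,-0.3,0],[0,-0.45,0],[0,-0.6,0]],"turn":[0,0,0,0,0]}'; python3 -m crank '{"travel":[[0,-0.15,0],[0,-0.3,0],[0,-0.45,0],[0,-0.6,0],[0,-0.75,0]],"turn":[0,0,0,0,0]}'
```

```text
clock: 17.9
tcp_pos: [0.6925, -0.0089, 0.0846]
orientation: [-0.002, 0.693, 0.721, -0.001]
wrist_force: [-0.8, -1.0, -1.1]
finger_gap: 0.0002
clock: 18.32
tcp_pos: [0.6724, -0.0092, 0.0904]
orientation: [0.002, 0.692, 0.721, 0.002]
wrist_force: [4.6, 0.2, 3.6]
finger_gap: -0.0002
clock: 18.73
tcp_pos: [0.6401, -0.0101, 0.0881]
orientation: [-0.0, 0.692, 0.721, -0.0]
wrist_force: [2.9, 0.5, 1.5]
finger_gap: -0.0001
```

```bash
python3 -m crank '{"travel":[[0,-0.2,0],[0,-0.4,0],[0,-0.6,0],[0,-0.8,0],[0,-1.0,0]],"turn":[0,0,0,0,0]}'; python3 -m crank '{"travel":[[0,-0.1,0.05],[0,-0.2,0.15],[0,-0.3,0.28],[0,-0.38,0.42],[0,-0.45,0.55]],"turn":[0,0,0,0,0]}'
```

```text
clock: 19.15
tcp_pos: [0.5999, -0.0117, 0.0878]
orientation: [-0.0, 0.692, 0.721, -0.0]
wrist_force: [3.0, -0.2, 0.7]
finger_gap: -0.0002
clock: 19.57
tcp_pos: [0.5819, -0.0126, 0.0655]
orientation: [-0.0, 0.692, 0.721, -0.0]
wrist_force: [-1.6, -0.7, 3.0]
finger_gap: -0.0
```

```bash
python3 -m crank '{"travel":[[0,-0.05,0.1],[0,-0.1,0.2],[0,-0.12,0.3],[0,-0.13,0.38],[0,-0.13,0.42]],"turn":[0,0,0,0,0]}'; python3 -m crank '{"travel":[[0,0,0.05],[0,0,0.1],[0,0,0.1]],"turn":[0,0,0]}'
```

```text
clock: 19.98
tcp_pos: [0.5768, -0.0127, 0.0484]
orientation: [-0.001, 0.692, 0.721, -0.001]
wrist_force: [-1.6, -0.4, 2.3]
finger_gap: -0.0
clock: 20.23
tcp_pos: [0.5777, -0.0126, 0.0451]
orientation: [-0.0, 0.692, 0.721, 0.0]
wrist_force: [-0.4, -0.3, 0.5]
finger_gap: -0.0002
```

```bash
python3 -m crank '{"travel":[[0,0,0.05],[0,0,0.1],[0,0,0.1]],"turn":[0,0,0]}'; python3 -m crank '{"travel":[[0,0,0.05],[0,0,0.1],[0,0,0.1]],"turn":[0,0,0]}'
```

```text
clock: 20.48
tcp_pos: [0.578, -0.0127, 0.0445]
orientation: [0.001, 0.692, 0.722, 0.001]
wrist_force: [-9.7, 0.4, 22.7]
finger_gap: 0.0003
clock: 20.73
tcp_pos: [0.5783, -0.0128, 0.044]
orientation: [0.002, 0.692, 0.722, 0.001]
wrist_force: [-17.4, 0.9, 44.2]
finger_gap: 0.0
```

```bash
python3 -m crank '{"travel":[[0,0,-0.3],[0,0,-1],[0,0,-1.9],[0,0,-2.8],[0,0,-3.5]],"turn":[0,0,0,0,0]}'; python3 -m crank '{"travel":[[0.8,-0.3,0],[1.6,-0.6,0],[2.4,-0.9,0],[3.2,-1.2,0],[4,-1.5,0]],"turn":[0,0,0,0,0]}'; python3 -m crank '{"travel":[[0,0,0],[0,0,0],[0,0,0]],"turn":[0,0,0]}';  python3 - <<'E'
from h import *
t=snap('top')['image'];s=snap('side')['image']
im=np.zeros((600,800,3),np.uint8);im[:300,:480]=cv2.resize(t[140:240,260:420],(480,300),interpolation=cv2.INTER_CUBIC)
im[300:,:382]=cv2.resize(s[170:280,290:430],(382,300),interpolation=cv2.INTER_CUBIC)
w=snap('wrist')['image'];im[300:,382:]=cv2.resize(w,(418,261),interpolation=cv2.INTER_AREA)[:300] if 0 else cv2.copyMakeBorder(cv2.resize(w,(418,261)),0,39,0,0,cv2.BORDER_CONSTANT)
cv2.imwrite('pics/t3.png',cv2.convertScaleAbs(cv2.cvtColor(im,cv2.COLOR_RGB2BGR),alpha=1.4))
E
```

```text
clock: 21.15
tcp_pos: [0.5788, -0.0127, 0.18]
orientation: [0.001, 0.692, 0.722, 0.001]
wrist_force: [1.1, -0.4, -0.2]
finger_gap: -0.0003
clock: 21.57
tcp_pos: [0.5111, 0.1461, 0.1773]
orientation: [0.0, 0.693, 0.721, 0.001]
wrist_force: [0.6, 0.3, -0.2]
finger_gap: -0.0001
clock: 21.82
tcp_pos: [0.5118, 0.1448, 0.1773]
orientation: [0.0, 0.692, 0.722, 0.0]
wrist_force: [-0.6, 0.8, -0.1]
finger_gap: -0.0002
```

View pics/t3.png

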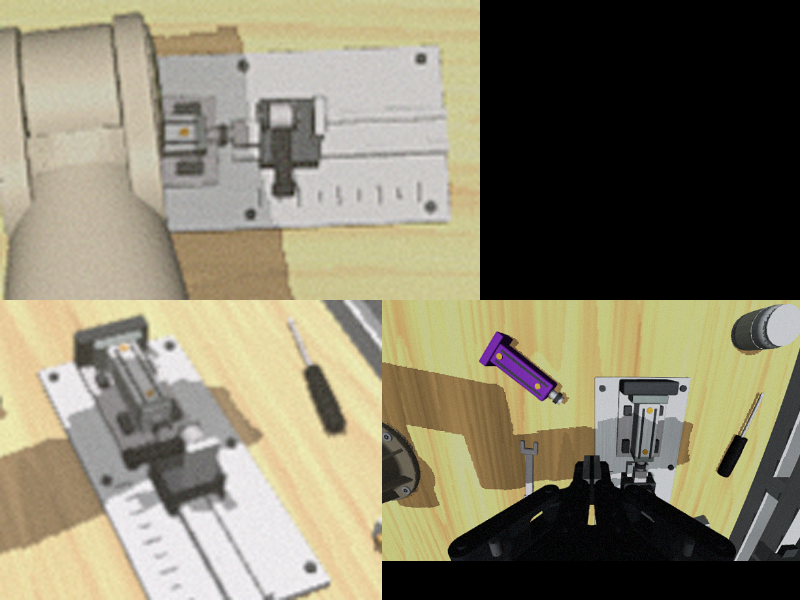

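The lever lies flat towards jig −x (top view (284,180)), the nose meets the rod tip at about (230,133), and the flange is against the end block. The robot is clear, so I hand in.

```bash
python3 -c "
from workcell import *
print(hand_in())"
```

```text
the job is handed in; nothing more can be done
None
```

The longer cylinder is in the nest with its flange against the end block, the stop is pushed up to its rod, and the cam lever is over and flat. I handed the job in at about 22 s of the 72 s allowed; no verdict is reported.

**What went wrong and was mended:** the real fingertips sat about 38 mm higher than the reported TCP. My first grasp therefore closed in the air above the cylinder. I found the offset by touching the cylinder's top with up to about 34 N, corrected for it, and the second grasp held.

**Last checks:**
- **Stop:** it was firm at 13 N with no further movement.
- **Lever:** it was firm at its end position. My final press reached about 44 N vertically at the closed fingertips, more than I intended. The 40 N limit is stated for the arm and gripper body, and the wrist limit is 120 N.
- **Pictures:** the last ones show the lever flat, the stop's nose at the rod tip and the flange at the end block, to within what they can resolve. I did not measure the gaps or the lever angle to the millimetre.
- **Short cylinder and spanner:** I never went near the short cylinder, and the spanner looked unmoved.

**Disagreement:** before I set the cylinder down, different features put the flange 2 to 8 mm short of the end block. I nudged it forward 1 mm and let the stop push it the rest of the way.

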